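# Free the ball tray from its clamp and present it to the inspection camera

## Task

Turn the red clamp knob anticlockwise (seen from above) as far as it goes so that the yellow jaw draws back off the blue tray, and only then lift the tray out of its rest by the upright yellow handle. Carry it level, so that the loose steel ball stays in its pocket, over to the grey inspection camera, and finish still holding the tray there, level and at rest, with the pocket centred over the round window and about 100 mm above the window glass. Do not put it down or let go, keep it clear of everything else, and leave the iron, the bottle and the white box where they stand.

Things in the scene. Friction and masses are not known exactly. Their poses are not given: they have to be found in the camera images.
- knob_grip (a point): Centre of the clamp knob's red grip bar, on its vertical turning axis, 62 mm above the table. Bar 46 mm long, 14 wide, 34 high (17 above and below this point), on a black disc 46 mm across. Frame turns with the knob: x along the bar, y across it, z up. It stands on the wooden rest (board 190 x 220 mm, 18 thick), about 0.13 m from the tray's handle.
- knob (a joint): Knob turn, rad, growing anticlockwise from above: near 0 at the start, jaw over the tray's edge (9 mm at 0); 1.4 = end stop, jaw 10 mm clear. The yellow jaw (24 mm wide, 5 thick, just above the tray's plate) is geared to it: 13.5 mm per rad away from the tray. Turning takes about 0.1 N m; it stays where left.
- tray_handle (a point): Centre of the tray's upright handle, a yellow fin 44 mm long (tray x), 14 wide (y), 54 high; 32 mm above the tray's underside, 50 above the table in the rest. Tray: blue plate 140 x 70 x 5 mm, 0.24 to 0.38 kg, balanced near the handle, whose centre is 22 mm behind (-x) the plate's. x points to the pocket, z up. Rails 7 mm high stand round its edges: lift straight up; the jaw holds its +y edge.
- pocket (a point): Centre of the ball's place in the tray's pocket, 16 mm above the tray's underside, 60 mm ahead (+x) of the tray's handle and 16 mm lower than the handle's centre; axes as the tray's. The pocket is an orange ring of 30 mm inner and 38 mm outer diameter standing 4 mm above the plate, with a clear pane as floor.
- ball_center (a point): Centre of the loose steel ball, 22 mm diameter, about 43 g. It rests on the pocket's floor and can roll about 6 mm from its centre to the ring.
- window (a point): Centre of the round window on top of the inspection camera, on the glass, 50 mm above the table, z up. The camera is a fixed grey box 130 x 130 mm, 45 mm high, with a white ring of 92 mm diameter around a dark window of 60 mm diameter; it looks straight up.
- iron: Bystander: marking iron standing on its steel bell, 52 mm diameter, with a wooden handle, 148 mm tall; origin at its foot.
- glue: Bystander: amber bottle, 52 mm diameter, 110 mm tall; origin at its foot.
- switchbox: Bystander: white switch box 90 x 60 mm, 43 mm high; origin under its centre.
Things that resemble listed ones, but are neither listed nor needed, are in the scene too. There is more than one size of the part that bears tray_handle; the job needs the largest.

How it is judged:
By the outcome, as a careful person would: the job done as asked, in the order asked, and still so for the second after the job is handed in, while the arm keeps its last pose, push and grip.
It also fails if it takes over 54 s, if anything falls off the work surface, if the arm or the gripper's body presses on something with over 40 N, if the wrist force passes 120 N, or if a joint passes its speed limit or range.

## Robot

A 6-joint arm with a two-finger parallel gripper is mounted at the origin on the work surface. World frame = base frame: x ahead of the robot, y to its left, z up, the work surface at z = 0. Lengths are in m, angles in rad, forces in N, time in s.
With the tool pointing down it reaches from about 0.35 to 0.925 m from the base axis. Payload 6.4 kg.
Tool frame: the origin (TCP) lies midway between the tips of the shut fingers; the grasp point (between the pads) lies 19 mm behind it; z points along the fingers, y is the line along which they close (so a half turn about z gives the same grasp; the last joint's range is limited). The gripper opens to 85 mm and grips with 20 to 120 N. Pads are 22 mm wide; open, the fingers measure 114 mm over their backs; the gripper's body (76 mm by 85 mm) begins 54 mm behind the grasp point. The pads swing forward as they close: fully open they stand 13 mm farther back than shut.
Start: joints at [-1.511, 0.245, 1.558, -0, 1.339, -0.174], TCP at [0.151, -0.632, 0.2] pointing down, gripper open.
Joint ranges: [-3.13, 3.13], [-1.02, 2.26], [0.13, 2.54], [-0.95, 4.09], [0.21, 2.88], [-2.74, 2.74]. Speed limits (rad/s): [2.57, 2.57, 3.14, 3.14, 3.14, 3.14].

## Interface

Orientations are given as a unit quaternion [w, x, y, z].
In Python, from cell import env, imaging, sign_off, nets gives the robot as it stands. The module is installed in compiled form; this text tells all that it offers.
- The arm moves only by the tool send_rows, never from a script. Its argument "rows" is a list of rows, each an object of numbers: "x", "y", "z": the shift along the tool's x, y, z in m; "rx", "ry", "rz": the turn, a rotation vector about the tool's x, y, z in rad. A call has exactly 8 rows; each row shifts and turns the commanded pose from where the row before left it, along the tool's axes as they then stand; what a row does not reach is not made up. A row lasts 1/12 s, in which the tool goes at most 41.7 mm and 7.16 degrees, less where a joint would pass 70% of its speed; a pose out of reach is approached as far as the arm can. A call with a gripper value outside its range is refused whole. "gripper" is the opening, from 0 (shut) to 1 (fully open), set as the call begins (left out, the last holds). The fingers move at their own pace and stop on an object; "grip_force" is the grip in N (left out, the last holds). Time passes only in rows, so rows that do not move let the fingers close, or fill a call up. It gives the time, the measured TCP pose, the force, the opening and the grip force at its end, in the units of the state.
- env.state(): the state, without advancing time (a new reading comes with each control period).
- imaging.grab_frame(name): name is "scene" or "top"; returns the picture (400x640x3 uint8, red, green, blue); there is no depth.
- imaging.camera_model(name): a dict with "fov_y" (degrees; the focal length in pixels is half the picture's height over the tangent of half this angle, whatever the lens; pixels are square), "cx", "cy" (the principal point, pixels), "R" (3x3) and "t" (3): a world point X has camera coordinates R X + t. Camera axes: x right, y down, z forward; pixel columns grow to the right and rows downward; lengths in m; the calibration is good to about 2 mm. A picture is of the moment at which its call begins. camera_model takes no time and is no camera call.
- sign_off(): hands the job in; it is judged then, once.
Trained networks look in the newest picture that a camera, given by its name, has taken for a name from the list of things; names that differ only in an ending like _2 or _b are one class to them, and where a whole thing is asked for, a point or a joint stands for the part that bears it (a point fixed in the world has none). Each returns a list of dicts, best first, with "score" (0 to 1); they miss things now and then, are a little off and sometimes report something else, mostly with a low value. They report only what shows in the picture. A call takes as long as a camera call. They do not tell look-alikes from the thing itself.
- nets.look_for(query, camera): "box" ([left, top, width, height] in pixels, round what is visible of it).
The state is a dict: "time_s": time; "q": joint angles; "joint_vel": joint speeds; "effort": joint torques, N m; "tool_pos": TCP position; "eef_rot": TCP orientation; "wrist_force": force on the tool from outside, world axes, zero at the start; "wrist_torque": the same for the moment, N m; "finger_gap": finger opening in m; "finger_force": force on a finger pad.
Only numpy, scipy, OpenCV 4.12 (cv2) and the standard library are available. Lean on these libraries where they do the work, as an engineer would, in place of code of your own. Each camera call takes 0.05 s, during which the arm holds its last target. There are 200 camera calls.

## Working session

There is one attempt and no reset: what is moved stays moved. The work goes in short steps, Python scripts to look and compute and a tool call to move; the robot and the scene stay as the last step left them, time stands still between calls to the robot, and variables do not carry over. Pictures are saved under pics/ and viewed, at most 11 in all, crops included, and the job is handed in when it is done.

Besides the shell and the picture viewer there is one more tool, called after "Emit:" as name([rows], argument=value, ...), one row to a line, values as JSON. send_rows: Moves the arm, as the interface text tells. Its arguments: {"type":"object","properties":{"rows":{"type":"array","items":{"type":"object","properties":{"x":{"type":"number"},"y":{"type":"number"},"z":{"type":"number"},"rx":{"type":"number"},"ry":{"type":"number"},"rz":{"type":"number"}}}},"gripper":{"type":"number"},"grip_force":{"type":"number"}},"required":["rows"]}

```bash
mkdir -p pics
python3 - <<'E'
from cell import env, imaging, nets
import cv2
for c in ("scene","top"):
    im=imaging.grab_frame(c); cv2.imwrite(f"pics/{c}0.png",im[:,:,::-1])
    m=imaging.camera_model(c); print(c,m)
    for q in ("knob_grip","tray_handle","pocket","ball_center","window","iron","glue","switchbox"):
        print(q,[(([round(v) for v in d["box"]]),round(d["score"],2)) for d in nets.look_for(q,c)[:4]])
s=env.state(); print(s)
E
```

```text
scene {'fov_y': 56.642468102858395, 'cx': 322.2767976494451, 'cy': 197.94657186611087, 'R': array([[ 0.43188889,  0.90188221,  0.00897047],
       [ 0.77420501, -0.36560857, -0.51665945],
       [-0.46268628,  0.23008445, -0.856144  ]]), 't': array([-0.22120324, -0.41118723,  1.51388702])}
knob_grip [([278, 197, 13, 15], 0.63)]
tray_handle [([228, 198, 38, 42], 0.77), ([179, 215, 34, 15], 0.74), ([228, 162, 28, 18], 0.61)]
pocket [([232, 196, 36, 42], 0.75), ([182, 214, 30, 14], 0.63), ([231, 160, 27, 19], 0.57)]
ball_center []
window [([342, 150, 50, 47], 0.57)]
iron [([359, 234, 18, 27], 0.84)]
glue []
switchbox [([177, 243, 22, 35], 0.94)]
top {'fov_y': 55.98804404061566, 'cx': 328.0836830501447, 'cy': 199.4798867743125, 'R': array([[ 0.00749857, -0.99997067, -0.00155991],
       [-0.99406124, -0.00728488, -0.10857797],
       [ 0.10856342,  0.00236483, -0.99408671]]), 't': array([0.01057936, 0.5676773 , 1.11940709])}
knob_grip [([417, 205, 9, 4], 0.5), ([377, 212, 11, 6], 0.46)]
tray_handle [([411, 198, 21, 46], 0.83), ([387, 273, 33, 23], 0.79), ([457, 234, 31, 24], 0.56)]
pocke
[... 273 characters left out ...]
me_s': 0.9, 'q': array([-1.51111503e+00,  2.45120909e-01,  1.55778308e+00,  1.14783037e-05,
        1.33869230e+00, -1.74112949e-01]), 'joint_vel': array([-0.00021841,  0.00089197, -0.00018618,  0.00053586,  0.00116717,
        0.00197493]), 'effort': array([-1.26481096e-03, -4.29517937e+01, -3.26425803e+01, -2.38803641e-04,
        3.45657245e-04,  1.45175743e-06]), 'tool_pos': array([ 0.15058754, -0.63233621,  0.19968598]), 'eef_rot': array([-1.49214691e-06,  9.93175462e-01,  1.16629759e-01,  5.67987391e-06]), 'wrist_force': array([-0.87730143, -0.04079103, -0.32361066]), 'wrist_torque': array([-0.03240102,  0.00570221, -0.02344497]), 'finger_force': 0.0, 'finger_gap': 0.08512993511856563}
```

Run:
```python
import cv2
a=cv2.imread("pics/top0.png"); cv2.imwrite("pics/topc.png",cv2.resize(a[170:310,330:520],None,fx=4.2,fy=4.2,interpolation=cv2.INTER_CUBIC))
```

```text
(no output)
```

View pics/top0.png

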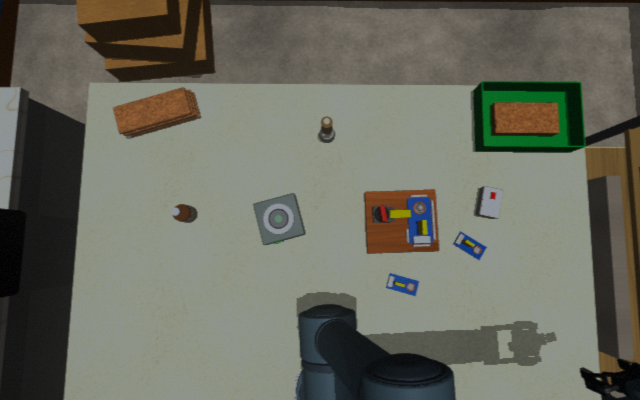

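View pics/topc.png

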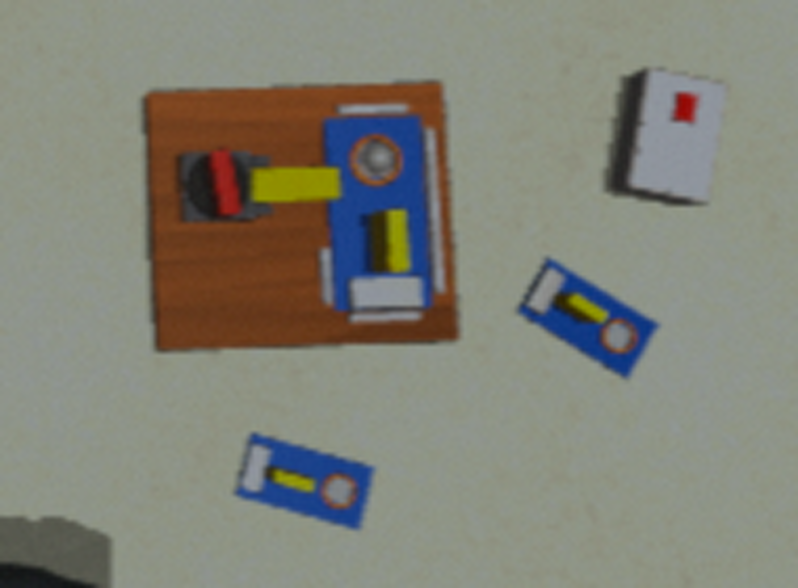

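View pics/scene0.png

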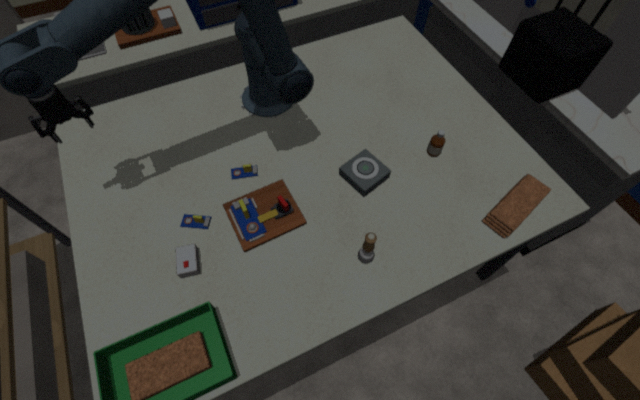

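Candidates for the tray in "top": on the rest (421,220), and two small ones at (470,246) and (402,284). The one on the rest, under the jaw, is clearly the largest, and the enlarged crop confirms it. The red bar is at about (383,214), its end tilted slightly left of "up"; the window is at (279,219), the iron at (327,130), the bottle at (185,213), and the box at (489,202).

```bash
cat > h.py <<'E'
import numpy as np, cv2
from cell import env, imaging, nets
def ray(c,u,v,z):
    m=imaging.camera_model(c); f=200/np.tan(np.radians(m["fov_y"]/2)); R=np.array(m["R"]);t=np.array(m["t"])
    d=R.T@np.array([(u-m["cx"])/f,(v-m["cy"])/f,1]); o=-R.T@t
    return o+d*(z-o[2])/d[2]
def proj(c,X):
    m=imaging.camera_model(c); f=200/np.tan(np.radians(m["fov_y"]/2)); p=np.array(m["R"])@np.array(X)+m["t"]
    return np.array([m["cx"]+f*p[0]/p[2],m["cy"]+f*p[1]/p[2]])
def blobs(c,im,kind,roi,z,amin=8,k=6,vmin=0):
    x0,y0,x1,y1=roi; a=cv2.resize(im[y0:y1,x0:x1],None,fx=k,fy=k,interpolation=cv2.INTER_CUBIC)
    h,s,v=cv2.split(cv2.cvtColor(a,cv2.COLOR_RGB2HSV)); 
    M={"red":((h<7)|(h>172))&(s>150)&(v>max(60,vmin)),"yel":(h>22)&(h<36)&(s>150)&(v>max(vmin,90)),"blue":(h>100)&(h<125)&(s>140)&(v>60),
       "orange":(h>4)&(h<18)&(s>100)&(v>90),"white":(s<40)&(v>165)}[kind]
    cs,_=cv2.findContours(M.astype(np.uint8),cv2.RETR_EXTERNAL,cv2.CHAIN_APPROX_NONE)
    out=[]
    for q in cs:
        if cv2.contourArea(q)<amin*k*k: continue
        p=(q[:,0]+.5)/k-.5+[x0,y0]
        w=np.array([ray(c,*g,z)[:2] for g in p],np.float32)*1000
        (cx,cy),(a1,a2),an=cv2.minAreaRect(w)
        mo=cv2.moments(w.reshape(-1,1,2)); 
        if a1<a2: a1,a2,an=a2,a1,an+90
        out.append((kind,"pix",p.mean(0).round(1),"rect",round(cx,1),round(cy,1),"LxW",round(a1,1),round(a2,1),"ang",round((an+90)%180-90,1),"cen",round(mo["m10"]/mo["m00"],1),round(mo["m01"]/mo["m00"],1)))
    return out
E
python3 - <<'E'
from h import *
im=cv2.imread("pics/top0.png")[:,:,::-1].copy()
sc=cv2.imread("pics/scene0.png")[:,:,::-1].copy()
for n,r,z in (("red",(365,195,400,230),.079),("yel",(365,195,440,260),.077),("yel",(365,195,440,260),.028),("blue",(400,190,440,250),.023)):
    for b in blobs("top",im,n,r,z): print(z,*b)
for n,r,z in (("red",(265,185,305,220),.079),("yel",(225,190,295,240),.077),("yel",(225,190,295,240),.028)):
    for b in blobs("scene",sc,n,r,z): print("S",z,*b)
# window circles: dark disc & ring
for c,i,(x0,y0,x1,y1) in (("top",im,(245,185,312,252)),("scene",sc,(335,145,395,200))):
    k=6;a=cv2.resize(i[y0:y1,x0:x1],None,fx=k,fy=k,interpolation=cv2.INTER_CUBIC);v=a.min(2)
    for th in (130,145,160):
        cs,_=cv2.findContours((v>th).astype(np.uint8),cv2.RETR_CCOMP,cv2.CHAIN_APPROX_NONE)
        for q in cs:
            if cv2.contourArea(q)>200*k and len(q)>30:
                w=np.array([ray(c,*g,.05)[:2] for g in (q[:,0]+.5)/k-.5+[x0,y0]],np.float32)*1000
                e=cv2.fitEllipse(w); print(c,th,np.round(e[0],1),np.round(e[1],1))
print(im[214,383],im[227,423],im[219,279],im[205,268],im[208,421])
for n,u,v in (("iron",327,137),("glue",188,214),("box",489,203)): print(n,ray("top",u,v,.03))
E
```

```text
0.079 red pix [383.1 212.9] rect 524.1 -146.1 LxW 46.4 17.8 ang 10.8 cen 523.9 -146.1
0.077 yel pix [424.  226.8] rect 484.3 -265.3 LxW 41.6 13.6 ang 0.5 cen 484.1 -265.1
0.077 yel pix [399.6 213.4] rect 523.0 -194.8 LxW 60.6 24.4 ang -88.6 cen 523.2 -194.6
0.028 yel pix [424.  226.8] rect 486.2 -277.7 LxW 43.5 14.2 ang 0.5 cen 486.0 -277.5
0.028 yel pix [399.6 213.4] rect 526.5 -204.1 LxW 63.3 25.5 ang -88.6 cen 526.8 -203.8
0.023 blue pix [420.1 221.9] rect 507.2 -265.2 LxW 138.4 70.3 ang 2.4 cen 522.2 -263.6
S 0.079 red pix [282.1 200.3] rect 524.8 -146.2 LxW 47.1 17.1 ang 14.2 cen 524.4 -146.7
S 0.077 yel pix [267.7 215. ] rect 552.6 -207.4 LxW 58.4 20.4 ang -87.0 cen 553.1 -208.2
S 0.077 yel pix [242.4 205.3] rect 486.2 -265.2 LxW 38.1 10.6 ang 2.3 cen 487.0 -265.8Traceback (most recent call last):
  File "<stdin>", line 7, in <module>
  File "h.py", line 20, in blobs
    w=np.array([ray(c,*g,z)[:2] for g in p],np.float32)*1000
                ~~~^^^^^^^^
  File "h.py", line 4, in ray
    m=imaging.camera_model(c); f=200/np.tan(np.radians(m["fov_y"]/2)); R=np.array(m["R"]);t=np.array(m["t"])
ValueError: time passes only in moves, steps and waits
```

```bash
sed -i 's/^import numpy.*/&\nimport functools/; s/imaging.camera_model(c);/cam(c);/' h.py; sed -i '/^def ray/i @functools.lru_cache\ndef cam(c): return imaging.camera_model(c)' h.py
python3 - <<'E'
from h import *
im=cv2.imread("pics/top0.png")[:,:,::-1].copy()
sc=cv2.imread("pics/scene0.png")[:,:,::-1].copy()
for c,i,(x0,y0,x1,y1) in (("top",im,(245,185,312,252)),("scene",sc,(335,145,395,200))):
    k=6;a=cv2.resize(i[y0:y1,x0:x1],None,fx=k,fy=k,interpolation=cv2.INTER_CUBIC);v=a.min(2)
    for th in (115,130,145,160):
        cs,_=cv2.findContours((v>th).astype(np.uint8),cv2.RETR_CCOMP,cv2.CHAIN_APPROX_NONE)
        for q in cs:
            if cv2.contourArea(q)>200*k and len(q)>30:
                w=np.array([ray(c,*g,.05)[:2] for g in (q[:,0]+.5)/k-.5+[x0,y0]],np.float32)*1000
                e=cv2.fitEllipse(w); print(c,th,np.round(e[0],1),np.round(e[1],1))
for n,u,v in (("iron",327,137),("glue",188,214),("box",489,203)): print(n,ray("top",u,v,.03))
print(ray("top",*((np.array([376,158])/4.2)+[330,170]),.034))
E
```

```text
top 115 [507.9 164.1] [90.4 90.9]
top 115 [507.8 164. ] [62.3 62.7]
top 115 [510.1 164.2] [234.9 238.4]
top 115 [506.5 161.5] [155.9 157.1]
top 130 [507.8 164.1] [87.2 88.3]
top 130 [507.8 164.1] [64.  65.4]
top 130 [511.  165.8] [226.5 242.4]
top 130 [506.5 161.1] [158.  163.8]
iron [0.76352487 0.01963569 0.03      ]
glue [0.52002268 0.44153341 0.03      ]
box [ 0.56046919 -0.47683108  0.03      ]
[ 0.54438798 -0.2634541   0.034     ]
```

Emit:
send_rows([
  {"x":0.0298,"y":-0.0242},
  {"x":0.0298,"y":-0.0242},
  {"x":0.0298,"y":-0.0242},
  {"x":0.0298,"y":-0.0242},
  {"x":0.0298,"y":-0.0242},
  {"x":0.0298,"y":-0.0242},
  {"x":0.0298,"y":-0.0242},
  {"x":0.0298,"y":-0.0242},
], gripper=0.6)

```text
invalid input at $.rows[0]: expected keys x, y, z, rx, ry, rz
```

Emit:
send_rows([
  {"x":0.0298,"y":-0.0242},
  {"x":0.0298,"y":-0.0242},
  {"x":0.0298,"y":-0.0242},
  {"x":0.0298,"y":-0.0242},
  {"x":0.0298,"y":-0.0242},
  {"x":0.0298,"y":-0.0242},
  {"x":0.0298,"y":-0.0242},
  {"x":0.0298,"y":-0.0242},
])

```text
invalid input at $.rows[0]: expected keys x, y, z, rx, ry, rz
```

Emit:
send_rows([
  {"x":0.0298,"y":-0.0242,"z":0,"rx":0,"ry":0,"rz":0},
  {"x":0.0298,"y":-0.0242,"z":0,"rx":0,"ry":0,"rz":0},
  {"x":0.0298,"y":-0.0242,"z":0,"rx":0,"ry":0,"rz":0},
  {"x":0.0298,"y":-0.0242,"z":0,"rx":0,"ry":0,"rz":0},
  {"x":0.0298,"y":-0.0242,"z":0,"rx":0,"ry":0,"rz":0},
  {"x":0.0298,"y":-0.0242,"z":0,"rx":0,"ry":0,"rz":0},
  {"x":0.0298,"y":-0.0242,"z":0,"rx":0,"ry":0,"rz":0},
  {"x":0.0298,"y":-0.0242,"z":0,"rx":0,"ry":0,"rz":0},
], gripper=0.6)

```text
time_s: 1.57
tool_pos: [0.3385, -0.3872, 0.1999]
eef_rot: [0.0, 0.993, 0.116, 0.0]
wrist_force: [0.3, -0.3, -0.1]
finger_gap: 0.0512
finger_force: 0.0
```

Emit:
send_rows([
  {"x":0.0298,"y":-0.0242,"z":0,"rx":0,"ry":0,"rz":0},
  {"x":0.0298,"y":-0.0242,"z":0,"rx":0,"ry":0,"rz":0},
  {"x":0.0298,"y":-0.0242,"z":0,"rx":0,"ry":0,"rz":0},
  {"x":0.0298,"y":-0.0242,"z":0,"rx":0,"ry":0,"rz":0},
  {"x":0.0298,"y":-0.0242,"z":0,"rx":0,"ry":0,"rz":0},
  {"x":0.0298,"y":-0.0242,"z":0,"rx":0,"ry":0,"rz":0},
  {"x":0.0298,"y":-0.0242,"z":0,"rx":0,"ry":0,"rz":0},
  {"x":0.0298,"y":-0.0242,"z":0,"rx":0,"ry":0,"rz":0},
])

```text
time_s: 2.23
tool_pos: [0.5257, -0.1434, 0.2]
eef_rot: [0.0, 0.993, 0.117, 0.0]
wrist_force: [0.3, -0.6, 0.3]
finger_gap: 0.0512
finger_force: 0.0
```

Emit:
send_rows([
  {"x":-0.002,"y":0.0024,"z":0.02,"rx":0,"ry":0,"rz":0},
  {"x":0,"y":0,"z":0.025,"rx":0,"ry":0,"rz":0},
  {"x":0,"y":0,"z":0.025,"rx":0,"ry":0,"rz":0},
  {"x":0,"y":0,"z":0.025,"rx":0,"ry":0,"rz":0},
  {"x":0,"y":0,"z":0.025,"rx":0,"ry":0,"rz":0},
  {"x":0,"y":0,"z":0.02,"rx":0,"ry":0,"rz":0},
  {"x":0,"y":0,"z":0.01,"rx":0,"ry":0,"rz":0},
  {"x":0,"y":0,"z":0,"rx":0,"ry":0,"rz":0},
])

```text
time_s: 2.9
tool_pos: [0.5215, -0.1471, 0.0473]
eef_rot: [-0.001, 0.993, 0.117, -0.002]
wrist_force: [0.2, 0.1, 0.2]
finger_gap: 0.0513
finger_force: 0.0
```

Emit:
send_rows([
  {"x":0,"y":0,"z":0,"rx":0,"ry":0,"rz":0},
  {"x":0,"y":0,"z":0,"rx":0,"ry":0,"rz":0},
  {"x":0,"y":0,"z":0,"rx":0,"ry":0,"rz":0},
  {"x":0,"y":0,"z":0,"rx":0,"ry":0,"rz":0},
  {"x":0,"y":0,"z":0,"rx":0,"ry":0,"rz":0},
  {"x":0,"y":0,"z":0,"rx":0,"ry":0,"rz":0},
  {"x":0,"y":0,"z":0,"rx":0,"ry":0,"rz":0},
  {"x":0,"y":0,"z":0,"rx":0,"ry":0,"rz":0},
], gripper=0, grip_force=40)

```text
time_s: 3.57
tool_pos: [0.5234, -0.148, 0.0498]
eef_rot: [0.0, 0.993, 0.117, 0.0]
wrist_force: [-0.4, 0.1, -0.8]
finger_gap: 0.0002
finger_force: 0.0
```

Run:
```python
from h import *
o=[]
for c,(x0,y0,x1,y1) in (("top",(340,170,450,260)),("scene",(220,150,330,240))):
    im=imaging.grab_frame(c); cv2.imwrite(f"pics/{c}1.png",im[:,:,::-1])
    p=proj(c,env.state()["tool_pos"]); print(c,p)
    a=cv2.resize(im[y0:y1,x0:x1,::-1],None,fx=5,fy=5,interpolation=cv2.INTER_CUBIC); a=cv2.convertScaleAbs(a,alpha=1.6)
    cv2.drawMarker(a,tuple(int(v) for v in (p-[x0,y0])*5),(255,255,255),0,10); o.append(a)
o=np.vstack(o); cv2.imwrite("pics/c1.png",cv2.resize(o,None,fx=.66,fy=.66,interpolation=cv2.INTER_AREA))
```

```text
top [382.3322643 213.8852697]
scene [282.47166024 204.89665156]
```

View pics/c1.png

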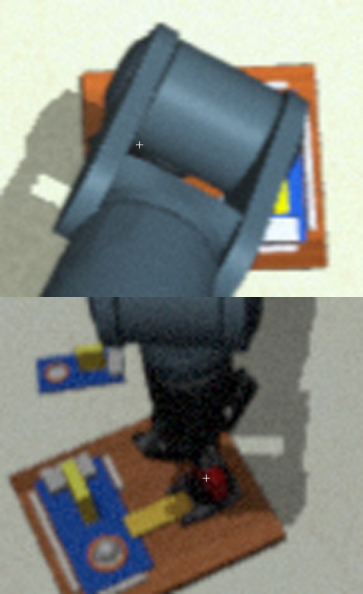

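Run:
```python
from h import *
s=env.state(); print(s["finger_gap"],s["finger_force"],s["tool_pos"],s["eef_rot"],s["time_s"])
im=cv2.imread("pics/scene1.png")[160:230,230:320]
a=cv2.convertScaleAbs(cv2.resize(im,None,fx=8,fy=8,interpolation=cv2.INTER_CUBIC),alpha=2.2)
cv2.imwrite("pics/c2.png",a)
```

```text
-0.0001118666830608827 0.0 [ 0.5233144  -0.14796636  0.04970493] [-9.51166124e-06  9.93176275e-01  1.16622840e-01 -9.11403802e-07] 3.6667
```

View pics/c2.png

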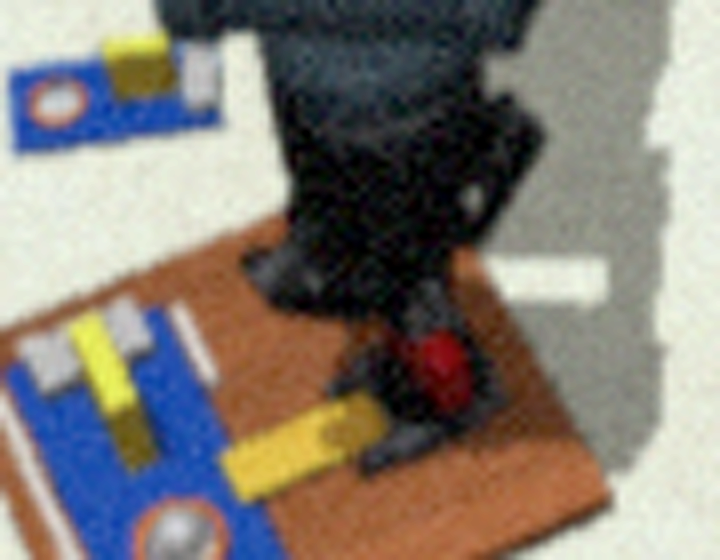

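Run:
```python
from h import *
im=cv2.imread("pics/scene1.png")
x0,y0=255,170
a=im[y0:y0+50,x0:x0+50].astype(float)
a=(255*np.clip(a/130,0,1)**.45).astype(np.uint8)
b=im*0
im0=cv2.imread("pics/scene0.png")[y0:y0+50,x0:x0+50].astype(float); im0=(255*np.clip(im0/130,0,1)**.45).astype(np.uint8)
k=8
A=[cv2.resize(i,None,fx=k,fy=k,interpolation=cv2.INTER_CUBIC) for i in (im0,a)]
p=np.array([.5233,-.148]); t=np.radians(13.4); ux=np.array([np.cos(t),np.sin(t)]); uy=np.array([ux[1],-ux[0]])
for z in (.05,.069,.123,.2):
    q=proj("scene",[*p,z]); print(z,q)
    cv2.drawMarker(A[1],tuple(int(v) for v in (q-[x0,y0]+.5)*k),(0,255,0),0,8)
for s in (-23,23):
  for w in (-7,7):
    X=[*(np.array([.5243,-.1462])+ux*s/1e3+uy*w/1e3),.079]
    for im_ in A: cv2.circle(im_,tuple(int(v) for v in (proj("scene",X)-[x0,y0]+.5)*k),3,(255,255,0),-1)
cv2.imwrite("pics/c3.png",np.hstack(A))
```

```text
0.05 [282.45267784 204.85113793]
0.069 [281.95671784 201.85555457]
0.123 [280.46935176 192.87190866]
0.2 [278.12543962 178.71475057]
```

View pics/c3.png

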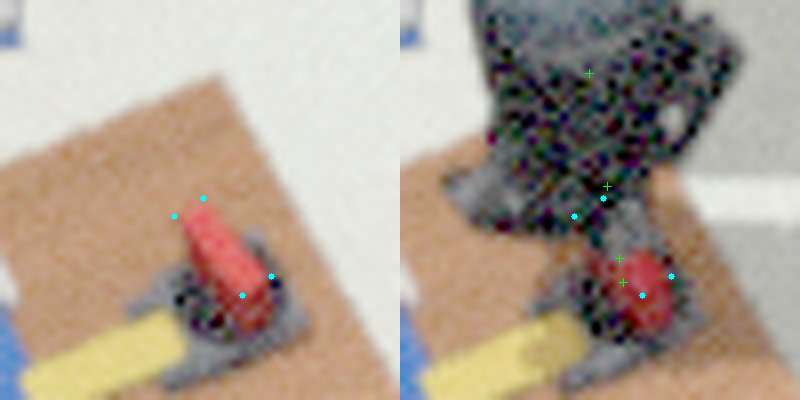

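Run:
```python
from h import *
print(proj("scene",[.1506,-.6323,.2]),proj("scene",[.1506,-.6323,.213]),proj("top",[.1506,-.6323,.2]),proj("top",[.1506,-.6323,.213]))
a=cv2.imread("pics/scene0.png")[70:150,10:110]; b=cv2.imread("pics/top0.png")[340:400,560:640]
f=lambda a:cv2.resize((255*np.clip(a/150.,0,1)**.5).astype(np.uint8),(480,384))
s=env.state();print(s["q"],s["time_s"],s["tool_pos"])
a=f(a)
for z in (.2,.213):
    q=proj("scene",[.1506,-.6323,z]); cv2.drawMarker(a,(int((q[0]-9.5)*4.8),int((q[1]-69.5)*4.8)),(0,255,0),0,8)
cv2.imwrite("pics/c4.png",a)
```

```text
[ 83.76865628 143.06159442] [ 81.42955869 140.28163079] [586.97402283 360.70858077] [590.59241539 362.39148133]
[-4.84121755e-01  1.89415863e-01  1.92373110e+00  1.71149304e-05
  1.02845795e+00  8.52888071e-01] 3.6667 [ 0.5233144  -0.14796636  0.04970493]
```

View pics/c4.png

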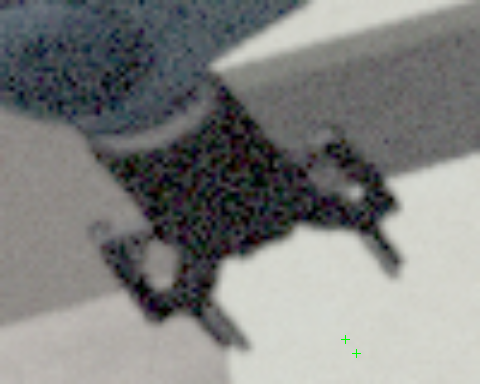

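The shut fingers met nothing, and in both scene views the fingertips appear about 30 mm higher than the reported TCP. They closed just above the bar, so I'll open, go 22 mm lower and close again.

Emit:
send_rows([
  {"x":0.0014,"y":-0.0015,"z":0,"rx":0,"ry":0,"rz":0},
  {"x":0,"y":0,"z":0,"rx":0,"ry":0,"rz":0},
  {"x":0,"y":0,"z":0,"rx":0,"ry":0,"rz":0},
  {"x":0,"y":0,"z":0,"rx":0,"ry":0,"rz":0},
  {"x":0,"y":0,"z":0.005,"rx":0,"ry":0,"rz":0},
  {"x":0,"y":0,"z":0.006,"rx":0,"ry":0,"rz":0},
  {"x":0,"y":0,"z":0.006,"rx":0,"ry":0,"rz":0},
  {"x":0,"y":0,"z":0.005,"rx":0,"ry":0,"rz":0},
], gripper=0.6)

```text
time_s: 4.33
tool_pos: [0.5238, -0.146, 0.0265]
eef_rot: [-0.0, 0.993, 0.117, -0.001]
wrist_force: [0.7, 0.2, -0.0]
finger_gap: 0.0513
finger_force: 0.0
```

Emit:
send_rows([
  {"x":0,"y":0,"z":0,"rx":0,"ry":0,"rz":0},
  {"x":0,"y":0,"z":0,"rx":0,"ry":0,"rz":0},
  {"x":0,"y":0,"z":0,"rx":0,"ry":0,"rz":0},
  {"x":0,"y":0,"z":0,"rx":0,"ry":0,"rz":0},
  {"x":0,"y":0,"z":0,"rx":0,"ry":0,"rz":0},
  {"x":0,"y":0,"z":0,"rx":0,"ry":0,"rz":0},
  {"x":0,"y":0,"z":0,"rx":0,"ry":0,"rz":0},
  {"x":0,"y":0,"z":0,"rx":0,"ry":0,"rz":0},
], gripper=0, grip_force=40)

```text
time_s: 5.0
tool_pos: [0.5242, -0.1457, 0.0278]
eef_rot: [-0.0, 0.993, 0.117, -0.0]
wrist_force: [-2.2, 4.7, 3.0]
finger_gap: 0.0131
finger_force: 39.9
```

Emit:
send_rows([
  {"x":0,"y":0,"z":0,"rx":0,"ry":0,"rz":-0.05},
  {"x":0,"y":0,"z":0,"rx":0,"ry":0,"rz":-0.1},
  {"x":0,"y":0,"z":0,"rx":0,"ry":0,"rz":-0.1},
  {"x":0,"y":0,"z":0,"rx":0,"ry":0,"rz":-0.1},
  {"x":0,"y":0,"z":0,"rx":0,"ry":0,"rz":-0.1},
  {"x":0,"y":0,"z":0,"rx":0,"ry":0,"rz":-0.1},
  {"x":0,"y":0,"z":0,"rx":0,"ry":0,"rz":-0.1},
  {"x":0,"y":0,"z":0,"rx":0,"ry":0,"rz":-0.05},
])

```text
time_s: 5.67
tool_pos: [0.5241, -0.1455, 0.0278]
eef_rot: [-0.001, 0.892, 0.452, -0.0]
wrist_force: [-3.3, 6.1, 4.0]
finger_gap: 0.0128
finger_force: 40.3
```

Emit:
send_rows([
  {"x":0,"y":0,"z":0,"rx":0,"ry":0,"rz":-0.1},
  {"x":0,"y":0,"z":0,"rx":0,"ry":0,"rz":-0.1},
  {"x":0,"y":0,"z":0,"rx":0,"ry":0,"rz":-0.1},
  {"x":0,"y":0,"z":0,"rx":0,"ry":0,"rz":-0.1},
  {"x":0,"y":0,"z":0,"rx":0,"ry":0,"rz":-0.05},
  {"x":0,"y":0,"z":0,"rx":0,"ry":0,"rz":-0.05},
  {"x":0,"y":0,"z":0,"rx":0,"ry":0,"rz":0},
  {"x":0,"y":0,"z":0,"rx":0,"ry":0,"rz":0},
])

```text
time_s: 6.33
tool_pos: [0.5238, -0.1455, 0.0278]
eef_rot: [-0.001, 0.754, 0.657, -0.0]
wrist_force: [-3.1, 5.5, 4.9]
finger_gap: 0.0128
finger_force: 39.5
```

Run:
```python
from h import *
s=env.state(); print(s["wrist_torque"],s["wrist_force"],s["finger_gap"],s["q"],s["tool_pos"],s["eef_rot"])
```

```text
[0.94165735 0.58000339 0.07308897] [-3.08492448  5.45031665  4.94925334] 0.012840391654505337 [-4.79850467e-01  2.26900267e-01  1.92808285e+00  5.47605631e-04
  9.88501848e-01 -3.43667999e-01] [ 0.52383265 -0.14553045  0.02781367] [-9.64293826e-04  7.53677529e-01  6.57243665e-01 -1.32581828e-04]
```

Emit:
send_rows([
  {"x":0,"y":0,"z":0,"rx":0,"ry":0,"rz":-0.04},
  {"x":0,"y":0,"z":0,"rx":0,"ry":0,"rz":-0.04},
  {"x":0,"y":0,"z":0,"rx":0,"ry":0,"rz":-0.04},
  {"x":0,"y":0,"z":0,"rx":0,"ry":0,"rz":-0.04},
  {"x":0,"y":0,"z":0,"rx":0,"ry":0,"rz":-0.02},
  {"x":0,"y":0,"z":0,"rx":0,"ry":0,"rz":0},
  {"x":0,"y":0,"z":0,"rx":0,"ry":0,"rz":0},
  {"x":0,"y":0,"z":0,"rx":0,"ry":0,"rz":0},
])

```text
time_s: 7.0
tool_pos: [0.5238, -0.1454, 0.0279]
eef_rot: [-0.002, 0.695, 0.719, 0.001]
wrist_force: [-5.3, 5.3, 6.7]
finger_gap: 0.0132
finger_force: 89.4
```

Run:
```python
from h import *
s=env.state(); print(s["wrist_torque"],s["wrist_force"],s["effort"][5],s["finger_gap"],2*np.degrees(np.arctan2(s["eef_rot"][2],s["eef_rot"][1])))
```

```text
[ 0.80744307  0.8044683  -2.5152032 ] [-5.32764428  5.31127972  6.72993006] -2.490336522459984 0.013219526549366116 91.93245269672863
```

Emit:
send_rows([
  {"x":0,"y":0,"z":0,"rx":0,"ry":0,"rz":0},
  {"x":0,"y":0,"z":0,"rx":0,"ry":0,"rz":0},
  {"x":0,"y":0,"z":0,"rx":0,"ry":0,"rz":0},
  {"x":0,"y":0,"z":0,"rx":0,"ry":0,"rz":0},
  {"x":0,"y":0,"z":-0.015,"rx":0,"ry":0,"rz":0},
  {"x":0,"y":0,"z":-0.03,"rx":0,"ry":0,"rz":0},
  {"x":0,"y":0,"z":-0.03,"rx":0,"ry":0,"rz":0},
  {"x":0,"y":0,"z":-0.03,"rx":0,"ry":0,"rz":0},
], gripper=0.6)

```text
time_s: 7.67
tool_pos: [0.5242, -0.1462, 0.1337]
eef_rot: [-0.0, 0.692, 0.722, -0.0]
wrist_force: [-0.3, -0.3, -0.2]
finger_gap: 0.0513
finger_force: 0.0
```

Emit:
send_rows([
  {"x":0,"y":0,"z":-0.005,"rx":0,"ry":0,"rz":0.12},
  {"x":0,"y":0,"z":0,"rx":0,"ry":0,"rz":0.12},
  {"x":0,"y":0,"z":0,"rx":0,"ry":0,"rz":0.12},
  {"x":0,"y":0,"z":0,"rx":0,"ry":0,"rz":0.12},
  {"x":0,"y":0,"z":0,"rx":0,"ry":0,"rz":0.12},
  {"x":0,"y":0,"z":0,"rx":0,"ry":0,"rz":0.12},
  {"x":0,"y":0,"z":0,"rx":0,"ry":0,"rz":0.12},
  {"x":0,"y":0,"z":0,"rx":0,"ry":0,"rz":0.12},
])

```text
time_s: 8.33
tool_pos: [0.5246, -0.1464, 0.1378]
eef_rot: [0.0, 0.948, 0.319, 0.0]
wrist_force: [0.8, -0.2, 0.3]
finger_gap: 0.0509
finger_force: 0.0
```

Emit:
send_rows([
  {"x":0,"y":0,"z":0,"rx":0,"ry":0,"rz":0.12},
  {"x":0,"y":0,"z":0,"rx":0,"ry":0,"rz":0.12},
  {"x":0,"y":0,"z":0,"rx":0,"ry":0,"rz":0.12},
  {"x":0,"y":0,"z":0,"rx":0,"ry":0,"rz":0.12},
  {"x":0,"y":0,"z":0,"rx":0,"ry":0,"rz":0.12},
  {"x":0,"y":0,"z":0,"rx":0,"ry":0,"rz":0.025},
  {"x":0,"y":0,"z":0,"rx":0,"ry":0,"rz":0},
  {"x":0,"y":0,"z":0,"rx":0,"ry":0,"rz":0},
])

```text
time_s: 9.0
tool_pos: [0.5245, -0.1463, 0.1377]
eef_rot: [0.0, 1.0, 0.015, 0.0]
wrist_force: [0.6, 0.4, -1.5]
finger_gap: 0.0512
finger_force: 0.0
```

Run:
```python
from h import *
s=env.state(); print(s["wrist_force"],s["finger_gap"],s["tool_pos"],s["q"],2*np.degrees(np.arctan2(s["eef_rot"][2],s["eef_rot"][1])))
im=imaging.grab_frame("scene"); cv2.imwrite("pics/s5.png",im[:,:,::-1])
a=(255*np.clip(im[150:250,210:310,::-1]/150.,0,1)**.6).astype(np.uint8)
cv2.imwrite("pics/c5.png",cv2.resize(a,None,fx=6,fy=6,interpolation=cv2.INTER_CUBIC))
for z in (.028,.077):
  for b in blobs("scene",im,"yel",(220,190,300,240),z): print(z,*b)
for b in blobs("scene",im,"red",(260,185,305,225),.079): print(*b)
```

```text
[ 0.58225394  0.42257797 -1.50340806] 0.0512215741842765 [ 0.52447513 -0.14630029  0.13773298] [-4.80225178e-01  6.44637457e-02  1.87927377e+00 -2.10263090e-04
  1.19744728e+00  1.06056674e+00] 1.7235175368576512
0.028 yel pix [267.6 215.1] rect 525.6 -203.2 LxW 29.4 22.6 ang -84.8 cen 526.0 -202.6
0.028 yel pix [242.4 205.3] rect 455.9 -263.3 LxW 40.7 11.6 ang 1.3 cen 456.7 -264.2
0.077 yel pix [267.6 215.1] rect 552.8 -207.7 LxW 28.0 21.5 ang -84.8 cen 553.3 -207.1
0.077 yel pix [242.4 205.3] rect 486.4 -264.9 LxW 38.8 11.1 ang 1.3 cen 487.2 -265.8
```

View pics/c5.png

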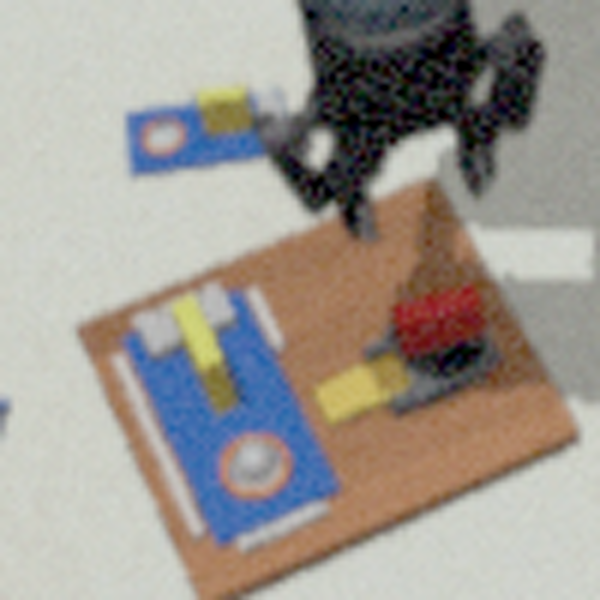

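The jaw is clear of the plate by about 10 mm (jaw tip at crop (318,400), plate edge at about (285,385)) and the knob is at its stop. The ball sits in the pocket. Next I move over the handle.

Emit:
send_rows([
  {"x":-0.005,"y":0.0137,"z":0,"rx":0,"ry":0,"rz":0},
  {"x":-0.0075,"y":0.02,"z":0,"rx":0,"ry":0,"rz":0},
  {"x":-0.0081,"y":0.023,"z":0,"rx":0,"ry":0,"rz":0},
  {"x":-0.0075,"y":0.021,"z":0.01,"rx":0,"ry":0,"rz":0},
  {"x":-0.0075,"y":0.02,"z":0.01,"rx":0,"ry":0,"rz":0},
  {"x":-0.005,"y":0.014,"z":0.01,"rx":0,"ry":0,"rz":0},
  {"x":-0.0025,"y":0.006,"z":0.01,"rx":0,"ry":0,"rz":0},
  {"x":0,"y":0,"z":0,"rx":0,"ry":0,"rz":0},
])

```text
time_s: 9.72
tool_pos: [0.4831, -0.2651, 0.0954]
eef_rot: [-0.001, 1.0, 0.014, -0.001]
wrist_force: [-0.1, 0.2, -0.6]
finger_gap: 0.0514
finger_force: 0.0
```

Run:
```python
from h import *
s=env.state(); print(s["wrist_force"],s["finger_gap"],s["tool_pos"],2*np.degrees(np.arctan2(s["eef_rot"][2],s["eef_rot"][1])))
im=imaging.grab_frame("scene"); cv2.imwrite("pics/s6.png",im[:,:,::-1])
a=(255*np.clip(im[150:250,210:310,::-1]/150.,0,1)**.6).astype(np.uint8)
cv2.imwrite("pics/c6.png",cv2.resize(a,None,fx=6,fy=6,interpolation=cv2.INTER_CUBIC))
for z in (.09,.1,.11,.12,.13,.14): print(z,(proj("scene",[*s["tool_pos"][:2],z])-[209.5,149.5])*6)
```

```text
[-0.06465837  0.20201426 -0.57654619] 0.051385858574340755 [ 0.48310335 -0.26513568  0.09542935] 1.5699793993661229
0.09 [191.89031082 316.32243499]
0.1 [188.43622315 306.45594882]
0.11 [184.93003465 296.44063839]
0.12 [181.37055756 286.27311086]
0.13 [177.75656772 275.94986947]
0.14 [174.08680317 265.46730951]
```

View pics/c6.png

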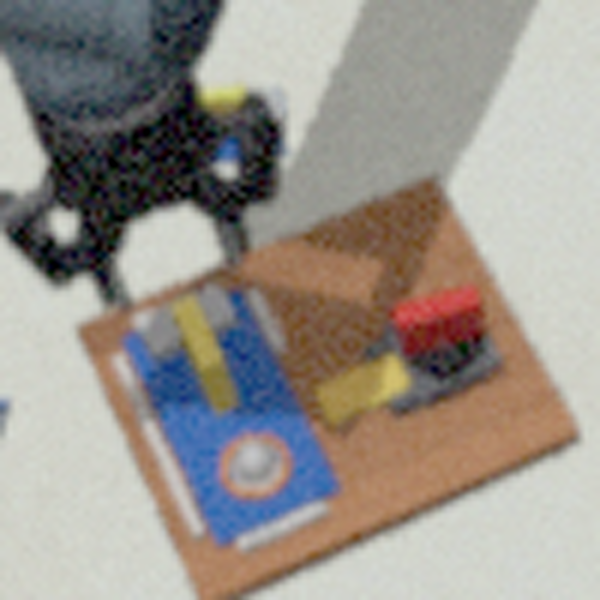

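Emit:
send_rows([
  {"x":0,"y":0,"z":0.01,"rx":0,"ry":0,"rz":0},
  {"x":0,"y":0,"z":0.016,"rx":0,"ry":0,"rz":0},
  {"x":0,"y":0,"z":0.016,"rx":0,"ry":0,"rz":0},
  {"x":0,"y":0,"z":0.015,"rx":0,"ry":0,"rz":0},
  {"x":0,"y":0,"z":0.011,"rx":0,"ry":0,"rz":0},
  {"x":0,"y":0,"z":0.01,"rx":0,"ry":0,"rz":0},
  {"x":0,"y":0,"z":0.005,"rx":0,"ry":0,"rz":0},
  {"x":0,"y":0,"z":0.002,"rx":0,"ry":0,"rz":0},
])

```text
time_s: 10.43
tool_pos: [0.4845, -0.2646, 0.0119]
eef_rot: [-0.0, 1.0, 0.015, -0.0]
wrist_force: [0.9, 1.2, -0.4]
finger_gap: 0.0511
finger_force: 0.0
```

Emit:
send_rows([
  {"x":0,"y":0,"z":0,"rx":0,"ry":0,"rz":0},
  {"x":0,"y":0,"z":0,"rx":0,"ry":0,"rz":0},
  {"x":0,"y":0,"z":0,"rx":0,"ry":0,"rz":0},
  {"x":0,"y":0,"z":0,"rx":0,"ry":0,"rz":0},
  {"x":0,"y":0,"z":0,"rx":0,"ry":0,"rz":0},
  {"x":0,"y":0,"z":0,"rx":0,"ry":0,"rz":0},
  {"x":0,"y":0,"z":0,"rx":0,"ry":0,"rz":0},
  {"x":0,"y":0,"z":0,"rx":0,"ry":0,"rz":0},
], gripper=0, grip_force=80)

```text
time_s: 11.1
tool_pos: [0.4853, -0.2657, 0.0137]
eef_rot: [0.001, 1.0, 0.014, 0.001]
wrist_force: [-1.0, 0.7, 5.5]
finger_gap: 0.0126
finger_force: 79.1
```

Run:
```python
from h import *
s=env.state(); print(s["wrist_force"],s["wrist_torque"],s["finger_gap"],s["finger_force"],s["tool_pos"],s["eef_rot"])
```

```text
[-0.95007148  0.68349065  5.53472313] [ 0.15885651 -0.00693228  0.0335454 ] 0.012582362597818048 79.12979006767273 [ 0.4853383  -0.26568208  0.01368613] [5.65951771e-04 9.99896218e-01 1.43799943e-02 6.69192956e-04]
```

Emit:
send_rows([
  {"x":0,"y":0,"z":-0.002,"rx":0,"ry":0,"rz":0},
  {"x":0,"y":0,"z":-0.004,"rx":0,"ry":0,"rz":0},
  {"x":0,"y":0,"z":-0.006,"rx":0,"ry":0,"rz":0},
  {"x":0,"y":0,"z":-0.008,"rx":0,"ry":0,"rz":0},
  {"x":0,"y":0,"z":-0.008,"rx":0,"ry":0,"rz":0},
  {"x":0,"y":0,"z":-0.006,"rx":0,"ry":0,"rz":0},
  {"x":0,"y":0,"z":-0.004,"rx":0,"ry":0,"rz":0},
  {"x":0,"y":0,"z":-0.002,"rx":0,"ry":0,"rz":0},
])

```text
time_s: 11.77
tool_pos: [0.4851, -0.2655, 0.0538]
eef_rot: [0.001, 1.0, 0.014, 0.001]
wrist_force: [0.1, 0.4, -4.2]
finger_gap: 0.0131
finger_force: 77.9
```

Emit:
send_rows([
  {"x":0,"y":0,"z":-0.004,"rx":0,"ry":0,"rz":0},
  {"x":0,"y":0,"z":-0.008,"rx":0,"ry":0,"rz":0},
  {"x":0,"y":0,"z":-0.012,"rx":0,"ry":0,"rz":0},
  {"x":0,"y":0,"z":-0.014,"rx":0,"ry":0,"rz":0},
  {"x":0,"y":0,"z":-0.014,"rx":0,"ry":0,"rz":0},
  {"x":0,"y":0,"z":-0.012,"rx":0,"ry":0,"rz":0},
  {"x":0,"y":0,"z":-0.008,"rx":0,"ry":0,"rz":0},
  {"x":0,"y":0,"z":-0.004,"rx":0,"ry":0,"rz":0},
])

```text
time_s: 12.43
tool_pos: [0.4854, -0.2657, 0.1307]
eef_rot: [0.001, 1.0, 0.014, 0.001]
wrist_force: [0.2, 1.0, -3.4]
finger_gap: 0.0128
finger_force: 77.9
```

Run:
```python
from h import *
s=env.state(); print(s["wrist_force"],s["wrist_torque"],s["finger_gap"],s["tool_pos"],s["eef_rot"])
im=imaging.grab_frame("scene"); a=im[130:250,180:300,::-1]
a=(255*np.clip(a/150.,0,1)**.6).astype(np.uint8)
cv2.imwrite("pics/c7.png",cv2.resize(a,None,fx=5,fy=5,interpolation=cv2.INTER_CUBIC))
for b in blobs("scene",im,"blue",(200,170,270,245),.139): print(*b)
```

```text
[ 0.24422311  0.98209705 -3.36719945] [-0.02062785  0.0067219   0.01047445] 0.012775363702270299 [ 0.48536753 -0.26566721  0.13068499] [8.93317011e-04 9.99895157e-01 1.44152850e-02 1.03772868e-03]
blue pix [202.6 226. ] rect 540.7 -390.3 LxW 24.1 14.5 ang 60.9 cen 540.6 -393.3
blue pix [243.9 209.7] rect 535.1 -264.1 LxW 82.4 69.4 ang 1.3 cen 542.4 -267.7
```

View pics/c7.png

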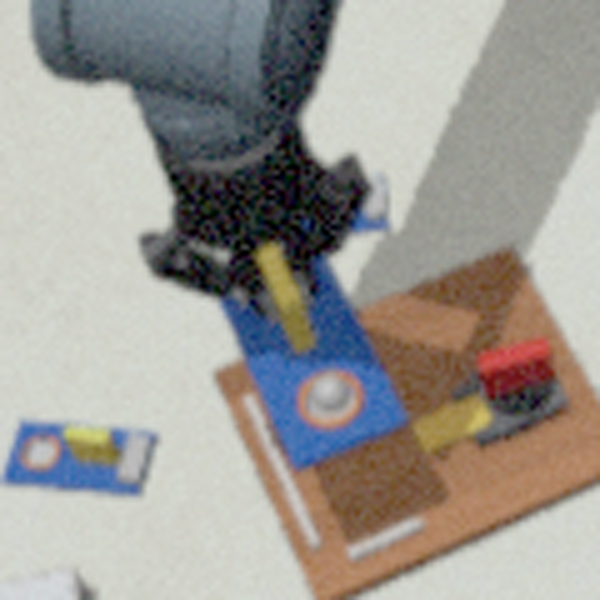

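Emit:
send_rows([
  {"x":0,"y":-0.001,"z":0,"rx":0,"ry":0,"rz":0},
  {"x":0,"y":-0.002,"z":0,"rx":0,"ry":0,"rz":0},
  {"x":0,"y":-0.0035,"z":0,"rx":0,"ry":0,"rz":0},
  {"x":0,"y":-0.005,"z":0,"rx":0,"ry":0,"rz":0},
  {"x":-0.0002,"y":-0.0065,"z":0,"rx":0,"ry":0,"rz":0},
  {"x":-0.0004,"y":-0.008,"z":0,"rx":0,"ry":0,"rz":0},
  {"x":-0.0006,"y":-0.009,"z":0,"rx":0,"ry":0,"rz":0},
  {"x":-0.0007,"y":-0.01,"z":0,"rx":0,"ry":0,"rz":0},
])

```text
time_s: 13.15
tool_pos: [0.4813, -0.2191, 0.1286]
eef_rot: [-0.0, 1.0, 0.014, -0.0]
wrist_force: [0.0, -0.0, -4.3]
finger_gap: 0.0125
finger_force: 77.9
```

Emit:
send_rows([
  {"x":-0.0007,"y":-0.01,"z":0,"rx":0,"ry":0,"rz":0},
  {"x":-0.0007,"y":-0.01,"z":0,"rx":0,"ry":0,"rz":0},
  {"x":-0.0007,"y":-0.01,"z":0,"rx":0,"ry":0,"rz":0},
  {"x":-0.0007,"y":-0.01,"z":0,"rx":0,"ry":0,"rz":0},
  {"x":-0.0007,"y":-0.01,"z":0,"rx":0,"ry":0,"rz":0},
  {"x":-0.0007,"y":-0.01,"z":0,"rx":0,"ry":0,"rz":0},
  {"x":-0.0007,"y":-0.01,"z":0,"rx":0,"ry":0,"rz":0},
  {"x":-0.0007,"y":-0.01,"z":0,"rx":0,"ry":0,"rz":0},
])

```text
time_s: 13.82
tool_pos: [0.4734, -0.1394, 0.1287]
eef_rot: [0.0, 1.0, 0.014, 0.0]
wrist_force: [-0.7, -0.6, -3.1]
finger_gap: 0.013
finger_force: 77.9
```

Emit:
send_rows([
  {"x":-0.0007,"y":-0.01,"z":0,"rx":0,"ry":0,"rz":0},
  {"x":-0.0007,"y":-0.01,"z":0,"rx":0,"ry":0,"rz":0},
  {"x":-0.0007,"y":-0.01,"z":0,"rx":0,"ry":0,"rz":0},
  {"x":-0.0007,"y":-0.01,"z":0,"rx":0,"ry":0,"rz":0},
  {"x":-0.0007,"y":-0.01,"z":0,"rx":0,"ry":0,"rz":0},
  {"x":-0.0007,"y":-0.01,"z":0,"rx":0,"ry":0,"rz":0},
  {"x":-0.0007,"y":-0.01,"z":0,"rx":0,"ry":0,"rz":0},
  {"x":-0.0007,"y":-0.01,"z":0,"rx":0,"ry":0,"rz":0},
])

```text
time_s: 14.48
tool_pos: [0.4655, -0.0596, 0.1287]
eef_rot: [-0.0, 1.0, 0.014, 0.0]
wrist_force: [0.7, -0.5, -4.1]
finger_gap: 0.0129
finger_force: 77.9
```

Emit:
send_rows([
  {"x":-0.0007,"y":-0.01,"z":0,"rx":0,"ry":0,"rz":0},
  {"x":-0.0007,"y":-0.01,"z":0,"rx":0,"ry":0,"rz":0},
  {"x":-0.0007,"y":-0.01,"z":0,"rx":0,"ry":0,"rz":0},
  {"x":-0.0007,"y":-0.01,"z":0,"rx":0,"ry":0,"rz":0},
  {"x":-0.0007,"y":-0.01,"z":0,"rx":0,"ry":0,"rz":0},
  {"x":-0.0007,"y":-0.01,"z":0,"rx":0,"ry":0,"rz":0},
  {"x":-0.0007,"y":-0.01,"z":0,"rx":0,"ry":0,"rz":0},
  {"x":-0.0007,"y":-0.01,"z":0,"rx":0,"ry":0,"rz":0},
])

```text
time_s: 15.15
tool_pos: [0.4577, 0.0202, 0.1287]
eef_rot: [-0.0, 1.0, 0.014, 0.0]
wrist_force: [0.3, 0.4, -3.6]
finger_gap: 0.013
finger_force: 77.9
```

Emit:
send_rows([
  {"x":-0.0007,"y":-0.01,"z":0,"rx":0,"ry":0,"rz":0},
  {"x":-0.0007,"y":-0.01,"z":0,"rx":0,"ry":0,"rz":0},
  {"x":-0.0007,"y":-0.01,"z":0,"rx":0,"ry":0,"rz":0},
  {"x":-0.0007,"y":-0.01,"z":0,"rx":0,"ry":0,"rz":0},
  {"x":-0.0007,"y":-0.01,"z":0,"rx":0,"ry":0,"rz":0},
  {"x":-0.0007,"y":-0.01,"z":0,"rx":0,"ry":0,"rz":0},
  {"x":-0.0004,"y":-0.01,"z":0,"rx":0,"ry":0,"rz":0},
  {"x":0,"y":-0.01,"z":0,"rx":0,"ry":0,"rz":0},
])

```text
time_s: 15.82
tool_pos: [0.4507, 0.1001, 0.1287]
eef_rot: [-0.0, 1.0, 0.014, -0.0]
wrist_force: [0.7, -0.2, -3.9]
finger_gap: 0.013
finger_force: 77.9
```

Emit:
send_rows([
  {"x":0,"y":-0.01,"z":0,"rx":0,"ry":0,"rz":0},
  {"x":0,"y":-0.01,"z":0,"rx":0,"ry":0,"rz":0},
  {"x":0,"y":-0.01,"z":0,"rx":0,"ry":0,"rz":0},
  {"x":0,"y":-0.009,"z":0,"rx":0,"ry":0,"rz":0},
  {"x":0,"y":-0.008,"z":0,"rx":0,"ry":0,"rz":0},
  {"x":0,"y":-0.007,"z":0,"rx":0,"ry":0,"rz":0},
  {"x":0,"y":-0.005,"z":0,"rx":0,"ry":0,"rz":0},
  {"x":0,"y":-0.003,"z":0,"rx":0,"ry":0,"rz":0},
])

```text
time_s: 16.48
tool_pos: [0.449, 0.1617, 0.1287]
eef_rot: [-0.0, 1.0, 0.015, -0.0]
wrist_force: [-0.3, 0.4, -3.7]
finger_gap: 0.013
finger_force: 77.9
```

Emit:
send_rows([
  {"x":0,"y":-0.001,"z":0,"rx":0,"ry":0,"rz":0},
  {"x":0,"y":0,"z":0,"rx":0,"ry":0,"rz":0},
  {"x":0,"y":0,"z":0,"rx":0,"ry":0,"rz":0},
  {"x":0,"y":0,"z":0,"rx":0,"ry":0,"rz":0},
  {"x":0,"y":0,"z":0,"rx":0,"ry":0,"rz":0},
  {"x":0,"y":0,"z":0,"rx":0,"ry":0,"rz":0},
  {"x":0,"y":0,"z":0,"rx":0,"ry":0,"rz":0},
  {"x":0,"y":0,"z":0,"rx":0,"ry":0,"rz":0},
])

```text
time_s: 17.15
tool_pos: [0.4491, 0.1619, 0.1287]
eef_rot: [0.0, 1.0, 0.014, 0.0]
wrist_force: [0.8, -0.1, -4.0]
finger_gap: 0.0131
finger_force: 77.9
```

Run:
```python
from h import *
s=env.state(); print(s["time_s"],s["wrist_force"],s["wrist_torque"],s["finger_gap"],s["tool_pos"],s["eef_rot"])
P=[]
for c in ("scene","top"):
    im=imaging.grab_frame(c); cv2.imwrite(f"pics/{c}8.png",im[:,:,::-1])
    g=proj(c,[.5079,.1641,.150]); w=proj(c,[.5079,.1641,.05]); print(c,g,w)
    x0,y0=[int(v)-40 for v in g]
    a=cv2.resize((255*np.clip(im[y0:y0+80,x0:x0+80,::-1]/150.,0,1)**.6).astype(np.uint8),(400,400),interpolation=cv2.INTER_CUBIC)
    for q,col in ((g,(0,255,0)),(w,(255,0,255))): cv2.drawMarker(a,tuple(int(v) for v in (q-[x0,y0]+.5)*5),col,0,10)
    P.append(a); k=8
    b=cv2.resize(im[y0:y0+80,x0:x0+80],None,fx=k,fy=k,interpolation=cv2.INTER_CUBIC)
    h,sa,v=cv2.split(cv2.cvtColor(b,cv2.COLOR_RGB2HSV)); M=((h>3)&(h<20)&(sa>70)&(v>60)).astype(np.uint8)
    cs,_=cv2.findContours(M,cv2.RETR_EXTERNAL,cv2.CHAIN_APPROX_NONE)
    for q in cs:
        if cv2.contourArea(q)>20*k*k:
            X=np.array([ray(c,*p,.143)[:2] for p in (q[:,0]+.5)/k-.5+[x0,y0]],np.float32)*1000; e=cv2.fitEllipse(X); print(c,"ring",np.round(e[0],1),np.round(e[1],1))
cv2.imwrite("pics/c8.png",np.hstack(P))
```

```text
17.15 [ 0.77885751 -0.08442206 -3.98190284] [-0.02533857 -0.03856246  0.01162351] 0.013099281635073252 [0.44906788 0.16194295 0.12871577] [6.83083833e-06 9.99897804e-01 1.42961837e-02 1.46239221e-05]
scene [368.34381738 149.39151023] [364.98632381 167.70686474]
top [273.08979792 216.09874425] [278.00040137 218.26103844]
top ring [515.4 164.1] [21.  29.6]
```

View pics/c8.png

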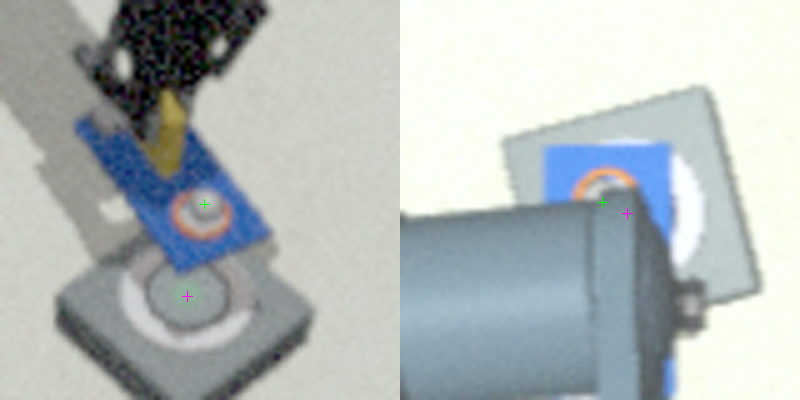

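Ball in its pocket (about (409,150) in "scene"), ring centre within roughly 2 mm of the window axis, tray level and at rest, pocket at about z = 0.149. Handing in.

```bash
python3 -c "
from cell import sign_off
print(sign_off())"
```

```text
the job is handed in; nothing more can be done
None
```

I turned the knob anticlockwise to its end stop, then lifted the tray. I handed the job in at about 17 s, still holding the tray level and at rest, with the ball in its pocket, about 2 mm or less off the window's centre and 99 mm above the glass by my estimate.

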